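# Find the heavy side of a paint-mixing drum and hold it down

## Robot

A 7-joint arm with a two-finger parallel gripper is mounted at the origin on the work surface. World frame = base frame: x ahead of the robot, y to its left, z up, the work surface at z = 0. Lengths are in m, angles in rad, forces in N, time in s.
With the tool pointing down it reaches from about 0.4 to 0.875 m from the base axis. Payload 6.5 kg.
Tool frame: the origin (TCP) lies at the very end of the fingers, on their centre line; the grasp point (between the pads) lies 19 mm behind it; z points along the fingers, y is the line along which they close (so a half turn about z gives the same grasp; the last joint's range is limited). The gripper opens to 88 mm and grips with 3 to 60 N. Pads are 18 mm wide; open, the fingers measure 123 mm over their backs; the gripper's body (75 mm by 187 mm) begins 45 mm behind the grasp point.
Start: joints at [-1.203, 0.536, -0.004, 1.538, 0.003, 1.067, -0.071], TCP at [0.273, 0.59, 0.239] pointing down, gripper open.
Joint ranges: [-2.7, 2.7], [-0.37, 2.16], [-1.27, 1.26], [0.24, 2.4], [-1.31, 4.45], [0.19, 1.91], [-2.76, 2.76]. Speed limits (rad/s): [2.39, 2.39, 3.14, 3.14, 3.14, 3.14, 3.14].

## Interface

Orientations are given as a rotation vector (axis times angle).
In Python, from cell import robot gives the robot as it stands.
- The arm moves only by the tool jog_arm, never from a script. Its argument "increments" is a list of rows, each an object with "dp": the shift along the tool's x, y, z in units of 30 mm (1.0 is 30 mm), a list of three; "twist": the turn, a rotation vector about the tool's x, y, z in units of 6 degrees (1.0 is 6 degrees), a list of three. A call has 1 to 20 rows; each row shifts and turns the commanded pose from where the row before left it, along the tool's axes as they then stand; what a row does not reach is not made up. A row lasts 1/10 s, in which the tool goes at most 50 mm and 8.59 degrees, less where a joint would pass 70% of its speed; a pose out of reach is approached as far as the arm can. A call is refused whole if a number of a shift passes 1 or a number of a turn 1, either way. A call with a gripper value outside its range is refused whole. "grip" is the opening, from 0 (shut) to 1 (fully open), set as the call begins (left out, the last holds). The fingers move at their own pace and stop on an object; "squeeze" is the grip in N (left out, the last holds). Time passes only in rows, so rows that do not move let the fingers close. It gives the time, the measured TCP pose, the force, the opening and the grip force at its end, in the units of the state.
- robot.state(): the state, without advancing time (a new reading comes with each control period).
- robot.camera(name): name is "scene" or "top" or "wrist"; returns a dict with "pixels" (420x560x3 uint8, red, green, blue), "z_map" (420x560 float32, m along the optical axis (not along the pixel's ray), 0 where there is no reading), "K" (3x3 intrinsics, pixels), "position" and "rotation" of the camera in the world. Camera axes: x right, y down, z forward; pixel columns grow to the right and rows downward; lengths in m; the calibration is good to about 2 mm. The wrist camera is an equidistant fisheye: a pixel r from the principal point sees the ray r / f radians off the axis. A picture is of the moment at which its call begins.
- robot.finish_job(): hands the job in; it is judged then, once.
Trained networks look in a picture, given as the dict that the camera call returned (one of the last four; its "shot" number tells which), for a name from the list of things; names that differ only in an ending like _2 or _b are one class to them, and where a whole thing is asked for, a point or a joint stands for the part that bears it (a point fixed in the world has none). Each returns a list of dicts, best first, with "conf" (0 to 1); they miss things now and then, are a little off and sometimes report something else, mostly with a low value. They report only what shows in the picture. A call takes as long as a camera call. They do not tell look-alikes from the thing itself.
- robot.boxes_of(picture, query): "centre" ([column, row] in pixels, amid what is visible of it).
- robot.pinpoint(picture, query): "centre" ([column, row] in pixels: a listed point, or the origin of a listed thing).
The state is a dict: "t": time; "qpos": joint angles; "dq": joint speeds; "tau": joint torques, N m; "position": TCP position; "orientation": TCP orientation; "force": force on the tool from outside, world axes, zero at the start; "wrist_torque": the same for the moment, N m; "gripper_width": opening from 0.0 (shut) to 1.0 (fully open); "gripper_force": force on a finger pad.
Only numpy, scipy, OpenCV 4.12 (cv2) and the standard library are available. Lean on these libraries where they do the work, as an engineer would, in place of code of your own. Each camera call takes 0.05 s, during which the arm holds its last target. There are 200 camera calls.

## Task

Three hand-cranked paint-mixing drums stand on the art table, each with a steel weight hidden inside against one side of its wall. Take the crank handle of the drum that the paint bottle stands in front of, turn it at least half a turn round while feeling which side is heavy, then bring the heavy side straight down and finish still gripping the handle there, holding the drum still so that I can mark its top. Do not turn the other two drums, and leave the bottle, bowl and can where they stand.

Things in the scene. Friction and masses are not known exactly. Their poses are not given: they have to be found in the camera images.
- a_stand: Fixed stand of one of three like hand-cranked mixing drums: 150 x 150 x 15 mm plywood base, two aluminium uprights 60 mm wide, to 140 mm height, ending at x = +-68 mm. Origin: centre of the underside, on the table; z up; x along the level axle towards the crank, roughly away from the robot. Axle 115 mm above the table.
- a_drum: Grey cylinder (120 mm across, 94 long, 1 kg) with crank. Origin mid-drum on the axle; x along axle to crank, z from axle to handle. Turns endlessly both ways. The weight is unseen, its centre 36 mm off the axle, in another direction every time. Bearings drag evenly, 0.33 N m: drum stays where left. It adds or takes up to 0.17 to 0.28 N m, so cranking takes 1 to 13 N.
- a_handle (a point): Grip point on the crank handle's centre line (position only): free-spinning black sleeve 20 mm across, parallel to the axle at 50 mm radius, from 47 mm before to 29 mm beyond this point. It is 135 mm from the drum's origin along the axle; the crank arm ends at 86 mm, so a gripper pointing down can follow it all the way round.
- b_stand: Fixed stand of one of three like hand-cranked mixing drums: 150 x 150 x 15 mm plywood base, two aluminium uprights 60 mm wide, to 140 mm height, ending at x = +-68 mm. Origin: centre of the underside, on the table; z up; x along the level axle towards the crank, roughly away from the robot. Axle 115 mm above the table.
- b_drum: Grey cylinder (120 mm across, 94 long, 1 kg) with crank. Origin mid-drum on the axle; x along axle to crank, z from axle to handle. Turns endlessly both ways. The weight is unseen, its centre 36 mm off the axle, in another direction every time. Bearings drag evenly, 0.33 N m: drum stays where left. It adds or takes up to 0.17 to 0.28 N m, so cranking takes 1 to 13 N.
- b_handle (a point): Grip point on the crank handle's centre line (position only): free-spinning black sleeve 20 mm across, parallel to the axle at 50 mm radius, from 47 mm before to 29 mm beyond this point. It is 135 mm from the drum's origin along the axle; the crank arm ends at 86 mm, so a gripper pointing down can follow it all the way round.
- c_stand: Fixed stand of one of three like hand-cranked mixing drums: 150 x 150 x 15 mm plywood base, two aluminium uprights 60 mm wide, to 140 mm height, ending at x = +-68 mm. Origin: centre of the underside, on the table; z up; x along the level axle towards the crank, roughly away from the robot. Axle 115 mm above the table.
- c_drum: Grey cylinder (120 mm across, 94 long, 1 kg) with crank. Origin mid-drum on the axle; x along axle to crank, z from axle to handle. Turns endlessly both ways. The weight is unseen, its centre 36 mm off the axle, in another direction every time. Bearings drag evenly, 0.33 N m: drum stays where left. It adds or takes up to 0.17 to 0.28 N m, so cranking takes 1 to 13 N.
- c_handle (a point): Grip point on the crank handle's centre line (position only): free-spinning black sleeve 20 mm across, parallel to the axle at 50 mm radius, from 47 mm before to 29 mm beyond this point. It is 135 mm from the drum's origin along the axle; the crank arm ends at 86 mm, so a gripper pointing down can follow it all the way round.
- bottle: Loose paint bottle, 54 mm across, 170 mm tall, with a narrow neck and cap, about 0.35 kg. Origin: centre of its underside. It stands in front of the crank of the drum to be worked on, about 235 mm from the origin of that drum's stand; the other stands are over 0.26 m away.
- bowl: Loose ceramic bowl, 110 mm across, 40 mm high; stands in front of one of the other drums. Origin: centre of its underside.
- can: Loose metal can, 72 mm across, 80 mm high; stands in front of one of the other drums. Origin: centre of its underside.
Not all that is in view belongs to the job. There is more than one size of the bottle; the job needs the middle-sized.

How it is judged:
On the way:
1. the crank of the drum by the bottle is turned by the handle to the far side of its circle from where it started (half a turn, 28 degrees short allowed) (((horizontal distance between bottle and a_stand below 0.252 m and distance of a_handle from where it was at the start of the episode above 0.097 m and contact force between the fingers and a_drum above 0.5 N) or (horizontal distance between bottle and b_stand below 0.252 m and distance of b_handle from where it was at the start of the episode above 0.097 m and contact force between the fingers and b_drum above 0.5 N) or (horizontal distance between bottle and c_stand below 0.252 m and distance of c_handle from where it was at the start of the episode above 0.097 m and contact force between the fingers and c_drum above 0.5 N))), for 0.02 s.
At the end, for the whole second after the job is handed in: The drum by the bottle has its heavy side (its centre of mass) within 20 degrees of straight down, is still (under 0.15 rad/s), and the fingers still grip its crank with over 2 N (((horizontal distance between bottle and a_stand below 0.252 m and height (world z) of a_weight below 0.0812 m and contact force between the fingers and a_drum above 2 N and angular speed of a_drum below 0.15 rad/s) or (horizontal distance between bottle and b_stand below 0.252 m and height (world z) of b_weight below 0.0812 m and contact force between the fingers and b_drum above 2 N and angular speed of b_drum below 0.15 rad/s) or (horizontal distance between bottle and c_stand below 0.252 m and height (world z) of c_weight below 0.0812 m and contact force between the fingers and c_drum above 2 N and angular speed of c_drum below 0.15 rad/s))); the arm keeps its last pose, push and grip.
It fails at once if another drum is turned (its handle moves over 20 mm) ((horizontal distance between bottle and a_stand above 0.252 m and distance of a_handle from where it was at the start of the episode above 0.02 m) or (horizontal distance between bottle and b_stand above 0.252 m and distance of b_handle from where it was at the start of the episode above 0.02 m) or (horizontal distance between bottle and c_stand above 0.252 m and distance of c_handle from where it was at the start of the episode above 0.02 m)).
It fails at once if the bottle, bowl or can is moved over 30 mm (distance of any of bottle, bowl, can from where it was at the start of the episode above 0.03 m).
It also fails if it takes over 64 s, if anything falls off the work surface, if the arm or the gripper's body presses on something with over 40 N, if the wrist force passes 120 N, or if a joint passes its speed limit or range.

## Working session

There is one attempt and no reset: what is moved stays moved. The work goes in short steps, Python scripts to look and compute and a tool call to move; the robot and the scene stay as the last step left them, time stands still between calls to the robot, and variables do not carry over. Pictures are saved under pics/ and viewed, at most 10 in all, crops included, and the job is handed in when it is done.

Besides the shell and the picture viewer there is one more tool, called after "Request:" in YAML: its name, and indented under it one key for each argument. jog_arm: Moves the arm, as the interface text tells. Its arguments: {"type":"object","properties":{"increments":{"type":"array","items":{"type":"object","properties":{"dp":{"type":"array","items":{"type":"number"}},"twist":{"type":"array","items":{"type":"number"}}}}},"grip":{"type":"number"},"squeeze":{"type":"number"}},"required":["increments"]}

```bash
mkdir -p pics; cat > h.py <<'E'
import numpy as np, cv2
from cell import robot
def px2w(c,uv,z=None):
    u,v=uv; K=c["K"]; r,cc=int(round(v)),int(round(u))
    if z is None:
        w=c["z_map"][max(r-2,0):r+3,max(cc-2,0):cc+3]; w=w[w>0]; z=np.median(w) if len(w) else np.nan
    p=np.array([(u-K[0,2])/K[0,0],(v-K[1,2])/K[1,1],1])*z
    return np.array(c["position"])+np.array(c["rotation"])@p
def ray(c,uv):
    K=c["K"]; d=np.array(c["rotation"])@np.array([(uv[0]-K[0,2])/K[0,0],(uv[1]-K[1,2])/K[1,1],1]); return np.array(c["position"]),d/np.linalg.norm(d)
def save(c,n): cv2.imwrite("pics/"+n,c["pixels"][:,:,::-1])
E
python3 - <<'E'
from h import *
np.set_printoptions(precision=3,suppress=True)
for n in ("scene","top"):
    c=robot.camera(n); save(c,n+".png"); print(n,c["position"],np.array(c["rotation"]).tolist())
    for q in ("a_stand","a_drum","a_handle","bottle","bowl","can"):
        for d in robot.pinpoint(c,q)[:5]:
            print(q,np.round(d["centre"]),round(d["conf"],2),px2w(c,d["centre"]))
print({k:np.round(v,3) for k,v in robot.state().items()})
E
```

```text
scene [ 1.241 -0.193  0.89 ] [-2.0347625410547523, -1.5198957751340822, 0.5339892253566716]
a_stand [137. 204.] 0.89 [2.442 1.008 2.091]
a_drum [132. 172.] 0.85 [2.524 1.09  2.173]
a_handle [122. 211.] 0.88 [2.361 0.927 2.01 ]
a_handle [263. 185.] 0.54 [1.886 0.453 1.535]
bottle [421. 230.] 0.97 [ 1.016 -0.417  0.666]
bottle [364. 229.] 0.9 [ 1.292 -0.141  0.941]
bottle [355. 276.] 0.62 [ 1.173 -0.261  0.822]
bowl [165. 277.] 0.73 [2.032 0.599 1.681]
can [300. 246.] 0.89 [1.521 0.088 1.17 ]
top [0.48  0.007 1.043] [-2.117097825899669, 2.1687610800777555, -0.18917212649127021]
a_stand [390. 293.] 0.65 [ 0.16  -0.312  0.723]
a_drum [405. 287.] 0.69 [ 0.077 -0.395  0.641]
a_handle [414. 228.] 0.82 [-0.259 -0.731  0.305]
bottle [211. 154.] 0.97 [ 0.313 -0.159  0.877]
bottle [131. 190.] 0.9 [0.894 0.422 1.458]
bottle [182. 204.] 0.73 [0.708 0.235 1.271]
bowl [127. 278.] 0.15 [1.253 0.78  1.816]
can [246. 202.] 0.87 [ 0.38  -0.092  0.943]
can [128. 218.] 0.69 [0.994 0.522 1.557]
{'t': np.float64(0.7), 'qpos': array([-1.203,  0.536, -0.004,  1.538,  0.003,  1.067, -0.071]), 'dq': array([-0.   , -0.001,  0.002,  0.   , -0.001, -0.002, -0.   ]), 'tau': array([ -0.   , -57.077,   0.99 , -25.188,  -0.056,   0.011,   0.   ]), 'position': array([0.273, 0.59 , 0.239]), 'orientation': array([0.676, 3.068, 0.   ]), 'force': array([ 0.368, -0.007, -0.597]), 'wrist_torque': array([-0.001, -0.032,  0.018]), 'gripper_force': np.float64(0.0), 'gripper_width': np.float64(0.997)}
```

```bash
sed -i 's/np.array(c\["rotation"\])/cv2.Rodrigues(np.array(c["rotation"],float))[0]/g' h.py
python3 - <<'E'
from h import *
np.set_printoptions(precision=3,suppress=True)
for n in ("scene","top"):
    c=robot.camera(n)
    for q in ("a_stand","a_drum","a_handle","bottle","bowl","can"):
        for d in robot.pinpoint(c,q)[:6]:
            o,r=ray(c,d["centre"])
            print(n,q,np.round(d["centre"]),round(d["conf"],2),px2w(c,d["centre"]),"z0:",(o+r*(-o[2]/r[2]))[:2])
E
```

```text
scene a_stand [398. 162.] 0.61 [0.624 0.296 0.163] z0: [0.486 0.405]
scene a_stand [140. 207.] 0.57 [ 0.526 -0.287  0.088] z0: [ 0.448 -0.298]
scene a_drum [130. 173.] 0.95 [ 0.489 -0.29   0.162] z0: [ 0.321 -0.312]
scene a_drum [378. 134.] 0.34 [0.528 0.29  0.165] z0: [0.366 0.4  ]
scene a_handle [137. 208.] 0.21 [ 0.511 -0.298  0.069] z0: [ 0.45  -0.307]
scene bottle [418. 226.] 0.95 [0.73  0.325 0.043] z0: [0.704 0.351]
scene bottle [365. 229.] 0.87 [0.779 0.145 0.166] z0: [0.673 0.222]
scene bottle [358. 277.] 0.69 [0.825 0.127 0.06 ] z0: [0.795 0.15 ]
scene bottle [258. 184.] 0.4 [ 0.587 -0.024  0.148] z0: [0.457 0.01 ]
scene bowl [163. 274.] 0.71 [ 0.666 -0.271  0.005] z0: [ 0.663 -0.271]
scene can [300. 248.] 0.9 [0.711 0.038 0.048] z0: [0.681 0.051]
top a_stand [389. 291.] 0.81 [ 0.446 -0.251  0.151] z0: [ 0.44  -0.295]
top a_drum [408. 290.] 0.7 [ 0.448 -0.285  0.174] z0: [ 0.442 -0.343]
top a_drum [131. 216.] 0.51 [0.617 0.294 0.16 ] z0: [0.642 0.346]
top a_handle [415. 227.] 0.63 [ 0.581 -0.317  0.156] z0: [ 0.599 -0.374]
top bottle [207. 154.] 0.66 [0.766 0.136 0.117] z0: [0.802 0.152]
top bottle [131. 187.] 0.63 [0.699 0.321 0.082] z0: [0.718 0.348]
top bottle [416. 228.] 0.63 [ 0.578 -0.319  0.157] z0: [ 0.596 -0.377]
top bottle [182. 203.] 0.54 [0.66  0.203 0.074] z0: [0.674 0.218]
top bowl [372. 200.] 0.73 [ 0.669 -0.268  0.004] z0: [ 0.669 -0.269]
top can [248. 200.] 0.85 [0.663 0.045 0.081] z0: [0.679 0.048]
```

View pics/scene.png

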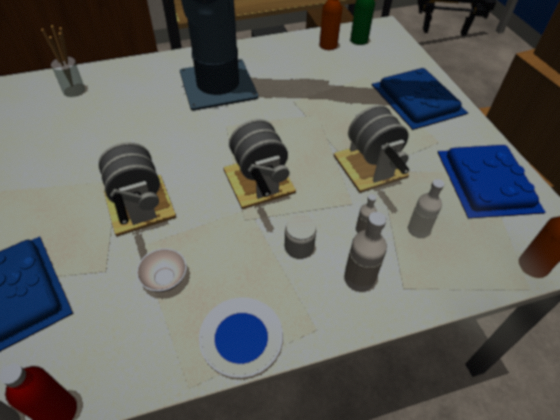

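View pics/top.png

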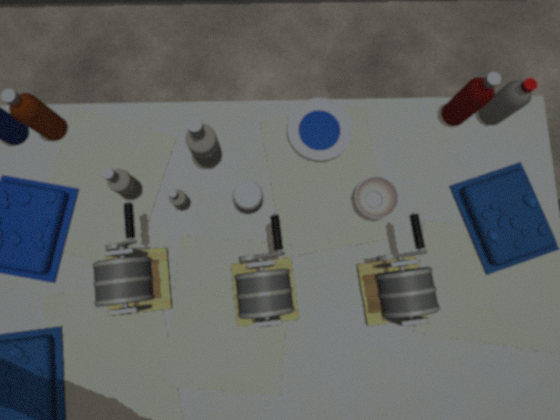

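The scene view shows drums at (130,185), (260,165) and (380,145). The bowl (163,274) is in front of the first and the can (300,235) in front of the second. Three bottles could be taken for the job's bottle: a small one at (367,215), the middle-sized one at (425,210) and a large one at (366,255). In the top view they are at (178,198), (120,183) and (203,145). I choose the middle-sized bottle, at about (0.71, 0.35), so the drum is the left one, at top pixel (125,280). Next I'll measure it from both views and check with a crop.

```bash
cat >> h.py <<'E'
def cloud(c):
    z=c["z_map"]; v,u=np.nonzero(z>0); K=c["K"]; zz=z[v,u]
    p=np.c_[(u-K[0,2])/K[0,0]*zz,(v-K[1,2])/K[1,1]*zz,zz]@cv2.Rodrigues(np.array(c["rotation"],float))[0].T+c["position"]
    return p,c["pixels"][v,u].astype(int),np.c_[u,v]
E
python3 - <<'E'
from h import *
from scipy.optimize import least_squares
np.set_printoptions(precision=4,suppress=True)
C={n:robot.camera(n) for n in("scene","top")}
P=[];N=[]
for n,c in C.items():
    p,col,uv=cloud(c)
    m=(abs(p[:,0]-.62)<.09)&(abs(p[:,1]-.31)<.1)&(p[:,2]>.05)&(p[:,2]<.2)&(col.max(1)<45)
    h=p[m]; print(n,"dark",len(h)); 
    m2=(h[:,0]>.57)
    if len(h)>5:
        h=h[m2]; print(h.min(0),h.max(0),np.median(h,0)); ce=h.mean(0); print("dir",np.linalg.svd(h-ce)[2][0],ce)
    for nm,lo,hi in(("bottleM",(.64,.28),(.78,.40)),("bottleS",(.62,.17),(.70,.25)),("bottleL",(.73,.09),(.85,.2))):
        m=(p[:,0]>lo[0])&(p[:,0]<hi[0])&(p[:,1]>lo[1])&(p[:,1]<hi[1])&(p[:,2]>.02)
        if nm=="bottleM": m&=(p[:,0]>.665)
        q=p[m]; print(nm,len(q),"zmax",np.percentile(q[:,2],99.5),q[:,:2].min(0),q[:,:2].max(0), "top xy",q[q[:,2]>q[:,2].max()-.02][:,:2].mean(0))
    m=(abs(p[:,0]-.5)<.09)&(abs(p[:,1]-.31)<.11)&(p[:,2]>.125)&(p[:,2]<.19); P.append(p[m])
    b=(abs(p[:,0]-.49)<.15)&(abs(p[:,1]-.31)<.15)&(abs(p[:,2]-.015)<.004)&(col[:,0]>col[:,2]*1.5)
    q=p[b]; print("base",len(q),cv2.minAreaRect(q[:,:2].astype(np.float32)) if len(q)>20 else 0)
# drum cylinder fit (r~60 band)
for n,Q in zip(C,P):
    f=lambda x:np.hypot((Q[:,1]-x[0])*np.cos(x[1])-(Q[:,0]-.5)*np.sin(x[1]),Q[:,2]-x[2])-.06
    r=least_squares(f,[.32,0,.115],loss="cauchy",f_scale=.003); e=abs(r.fun)<.004
    q=Q[abs(f(r.x))<.004]; d=np.array([np.cos(r.x[1]),np.sin(r.x[1])]); s=(q[:,:2]-[.5,r.x[0]])@d
    print(n,"cyl y@.5,yaw,z",r.x,len(q),"s range",np.percentile(s,[1,5,50,95,99]))
c=C["top"]["pixels"][140:340,60:230]; s=C["scene"]["pixels"][80:280,320:490]
cv2.imwrite("pics/crop.png",cv2.resize(np.clip(np.hstack([c,s])[:,:,::-1]*1.8,0,255).astype(np.uint8),None,fx=2.3,fy=2.3,interpolation=cv2.INTER_CUBIC))
E
```

```text
scene dark 473
[0.5736 0.2854 0.1495] [0.6496 0.3093 0.1674] [0.6121 0.2948 0.1618]
dir [ 0.9939  0.1104 -0.0004] [0.6117 0.2957 0.1609]
bottleM 1108 zmax 0.1735271223960695 [0.6894 0.3154] [0.7404 0.3656] top xy [0.715  0.3412]
bottleS 390 zmax 0.1279729706721448 [0.6603 0.1938] [0.6938 0.2322] top xy [0.6769 0.2127]
bottleL 2138 zmax 0.22575115139926655 [0.7673 0.1131] [0.8349 0.1849] top xy [0.8019 0.1468]
base 1009 ((0.48306575417518616, 0.3167778551578522), (0.15182605385780334, 0.14715616405010223), 5.6291985511779785)
top dark 287
[0.5746 0.2876 0.0513] [0.7094 0.3406 0.1666] [0.6131 0.2973 0.162 ]
dir [-0.7306 -0.192   0.6552] [0.6172 0.2992 0.1529]
bottleM 782 zmax 0.17251176942900598 [0.6854 0.3141] [0.7364 0.3675] top xy [0.7116 0.3408]
bottleS 320 zmax 0.12746013244549032 [0.655  0.1919] [0.6938 0.2316] top xy [0.6743 0.2123]
bottleL 1247 zmax 0.22525947441570873 [0.7623 0.1123] [0.8316 0.1814] top xy [0.796  0.1471]
base 461 ((0.4823625385761261, 0.3140644133090973), (0.13318800926208496, 0.14306162297725677), 2.805060625076294)
scene cyl y@.5,yaw,z [0.3217 0.1074 0.1165] 1366 s range [-0.0629 -0.0584 -0.0126  0.0305  0.08  ]
top cyl y@.5,yaw,z [0.3207 0.1089 0.1156] 2582 s range [-0.0637 -0.06   -0.0168  0.0276  0.0796]
```

View pics/crop.png

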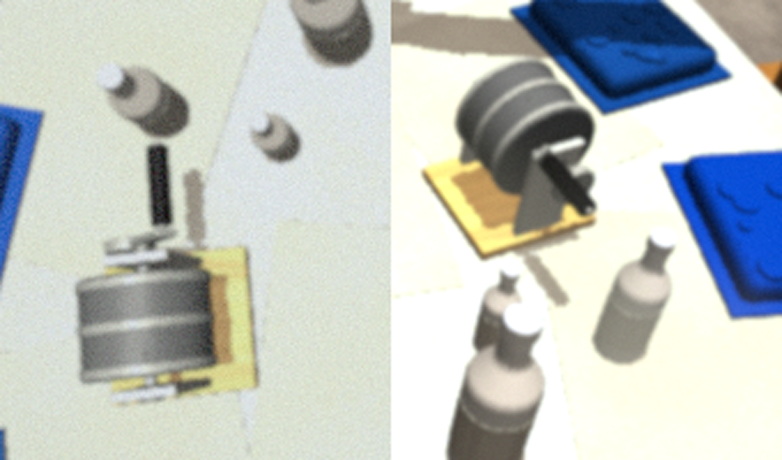

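The crop confirms the choice. The middle bottle (170 mm tall, at (0.713, 0.341)) stands in front of the left drum's crank, and the handle is at crop (160,185). The small bottle is 125 mm tall and the large one 223 mm. The stand centre is at about (0.4835, 0.319) with yaw 0.108. The handle sits about 34 mm to the −n side of the axle, at z of about 0.153.

Request:
jog_arm:
  increments:
    - {"twist": [0, 0, -0.86], "dp": [0, 0, 0]}
    - {"twist": [0, 0, -0.86], "dp": [0, 0, 0]}
    - {"twist": [0, 0, -0.86], "dp": [0, 0, 0]}
    - {"twist": [0, 0, -0.86], "dp": [0, 0, 0]}
    - {"twist": [0, 0, -0.87], "dp": [0, 0, 0]}
    - {"twist": [0, 0, -0.87], "dp": [0, 0, 0]}
    - {"dp": [-0.87, -0.9, 0], "twist": [0, 0, 0]}
    - {"dp": [-0.87, -0.9, 0], "twist": [0, 0, 0]}
    - {"dp": [-0.87, -0.9, 0], "twist": [0, 0, 0]}
    - {"dp": [-0.87, -0.9, 0], "twist": [0, 0, 0]}
    - {"dp": [-0.87, -0.9, 0], "twist": [0, 0, 0]}
    - {"dp": [-0.87, -0.9, 0], "twist": [0, 0, 0]}
    - {"dp": [-0.87, -0.9, 0], "twist": [0, 0, 0]}
    - {"dp": [-0.87, -0.9, 0], "twist": [0, 0, 0]}
    - {"dp": [-0.87, -0.9, 0], "twist": [0, 0, 0]}
    - {"dp": [-0.87, -0.9, 0], "twist": [0, 0, 0]}
    - {"dp": [-0.87, -0.9, 0], "twist": [0, 0, 0]}
    - {"dp": [-0.9, -0.95, 0], "twist": [0, 0, 0]}
  grip: 1
  squeeze: 20

```text
t: 3.3
position: [0.6217, 0.2995, 0.2388]
orientation: [-0.171, 3.137, 0.0]
force: [0.5, -0.6, 0.4]
gripper_width: 0.996
gripper_force: 0.0
```

```bash
python3 - <<'E'
from h import *
np.set_printoptions(precision=4,suppress=True)
c=robot.camera("wrist"); save(c,"w1.png"); K=c["K"]; R=cv2.Rodrigues(np.array(c["rotation"],float))[0]
z=c["z_map"]; v,u=np.nonzero(z>0); a=np.c_[u-K[0,2],v-K[1,2]]/K[0,0]; r=np.hypot(*a.T)+1e-9; s=np.tan(r)/r
p=np.c_[a*s[:,None],np.ones(len(r))]*z[v,u][:,None]; k=r<1.2; p=(p[k]@R.T+c["position"]); col=c["pixels"][v,u][k].astype(int)
O=np.array([.4835,.319]);d=np.array([np.cos(.108),np.sin(.108)]);n=np.array([-d[1],d[0]])
A=(p[:,:2]-O)@d;L=(p[:,:2]-O)@n
m=(A>.09)&(A<.165)&(abs(L)<.07)&(p[:,2]>.1)&(p[:,2]<.18)
print(m.sum(),np.percentile(A[m],[1,50,99]),np.percentile(L[m],[1,10,50,90,99]),np.percentile(p[m,2],[1,50,90,99]))
for lo in np.arange(.09,.165,.015):
    k=m&(A>lo)&(A<lo+.015); print(lo,k.sum(),L[k].min(),L[k].max(),np.percentile(p[k,2],97) if k.any() else 0)
E
```

```text
2522 [0.0907 0.1236 0.1616] [-0.0435 -0.0417 -0.0339 -0.0262 -0.0243] [0.156  0.1624 0.164  0.1649]
0.09 582 -0.04318274942038748 -0.023750776797285846 0.164622629339572
0.105 550 -0.043271365025085606 -0.02428461143954249 0.16456322153015845
0.12 526 -0.043392676474694594 -0.02411722694177448 0.1646110002131298
0.135 488 -0.04354803453767201 -0.024600010363135298 0.16438845517009656
0.15 376 -0.04367491692128812 -0.02441366988714832 0.1643711875842397Traceback (most recent call last):
  File "<stdin>", line 11, in <module>
    return umr_minimum(a, axis, None, out, keepdims, initial, where)
ValueError: zero-size array to reduction operation minimum which has no identity
```

View pics/w1.png

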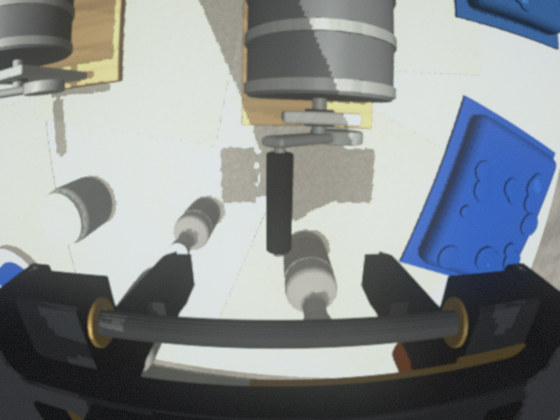

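The wrist view shows the sleeve at (280,200), lying between the fingers with its centre 34 mm to the −n side and its top at z = 0.1645. The bottle at (312,280) is beyond it. The middle of the tool is in line with the sleeve, so I'll go down and grip.

Request:
jog_arm:
  increments:
    - {"dp": [0, 0, 0.69], "twist": [0, 0, 0]}
    - {"dp": [0, 0, 0.69], "twist": [0, 0, 0]}
    - {"dp": [0, 0, 0.69], "twist": [0, 0, 0]}
    - {"dp": [0, 0, 0.69], "twist": [0, 0, 0]}
    - {"dp": [0, 0, 0.69], "twist": [0, 0, 0]}

```text
t: 3.85
position: [0.6206, 0.3004, 0.1344]
orientation: [-0.171, 3.137, 0.0]
force: [0.1, -0.6, 0.4]
gripper_width: 1.005
gripper_force: 0.0
```

Request:
jog_arm:
  increments:
    - {"dp": [0, 0, 0]}
    - {"dp": [0, 0, 0]}
    - {"dp": [0, 0, 0]}
    - {"dp": [0, 0, 0]}
    - {"dp": [0, 0, 0]}
    - {"dp": [0, 0, 0]}
    - {"dp": [0, 0, 0]}
    - {"dp": [0, 0, 0]}
  grip: 0
  squeeze: 30

```text
invalid input
```

Request:
jog_arm:
  increments:
    - {"dp": [0, 0, 0], "twist": [0, 0, 0]}
    - {"dp": [0, 0, 0], "twist": [0, 0, 0]}
    - {"dp": [0, 0, 0], "twist": [0, 0, 0]}
    - {"dp": [0, 0, 0], "twist": [0, 0, 0]}
    - {"dp": [0, 0, 0], "twist": [0, 0, 0]}
    - {"dp": [0, 0, 0], "twist": [0, 0, 0]}
    - {"dp": [0, 0, 0], "twist": [0, 0, 0]}
    - {"dp": [0, 0, 0], "twist": [0, 0, 0]}
  grip: 0
  squeeze: 30

```text
t: 4.65
position: [0.6208, 0.3003, 0.1353]
orientation: [-0.171, 3.137, 0.0]
force: [-0.9, 0.7, -0.0]
gripper_width: 0.299
gripper_force: 0.0
```

Request:
jog_arm:
  increments:
    - {"dp": [0, 0, 0], "twist": [0, 0, 0]}
    - {"dp": [0, 0, 0], "twist": [0, 0, 0]}
    - {"dp": [0, 0, 0], "twist": [0, 0, 0]}
    - {"dp": [0, 0, 0], "twist": [0, 0, 0]}
    - {"dp": [0, 0, 0], "twist": [0, 0, 0]}

```text
t: 5.15
position: [0.6208, 0.3002, 0.1352]
orientation: [0.171, -3.137, 0.0]
force: [-0.4, 0.2, -0.1]
gripper_width: 0.212
gripper_force: 29.8
```

```bash
python3 -c "
from cell import robot
s=robot.state();print(s['t'],s['position'],s['force'],s['wrist_torque'],s['gripper_width'],s['gripper_force'],s['qpos'])"
```

```text
5.15 [0.62076429 0.30024346 0.13522083] [-0.44072632  0.1983994  -0.10984093] [-0.03435399  0.0175389  -0.09772773] 0.21180782684098542 29.813272207975388 [-0.49118458  0.71451262 -0.03799341  1.49503231  0.03102853  0.93265431
  1.14103537]
```

```bash
python3 - <<'E'
import numpy as np
R=50.5/30
p=lambda t:np.round(3*np.array([R*np.sin(np.radians(t)),-R*np.cos(np.radians(t))])/9*100)/100*3/3
t=np.arange(-41,330,15)
P=np.c_[R*np.sin(np.radians(t)),-R*np.cos(np.radians(t))]
Q=np.round(P/3,2)   # per-row units (3 rows/call)
for a,b in zip(t[1:],np.diff(Q,axis=0)): print(a,np.round(b,2))
E
```

```text
-26 [ 0.12 -0.08]
-11 [ 0.14 -0.05]
4 [ 0.15 -0.01]
19 [0.14 0.03]
34 [0.13 0.06]
49 [0.11 0.1 ]
64 [0.08 0.12]
79 [0.05 0.14]
94 [0.01 0.15]
109 [-0.03  0.14]
124 [-0.06  0.13]
139 [-0.1   0.11]
154 [-0.12  0.08]
169 [-0.14  0.05]
184 [-0.15  0.01]
199 [-0.14 -0.03]
214 [-0.13 -0.06]
229 [-0.11 -0.1 ]
244 [-0.08 -0.12]
259 [-0.05 -0.14]
274 [-0.01 -0.15]
289 [ 0.03 -0.14]
304 [ 0.06 -0.13]
319 [ 0.1  -0.11]
```

Request:
jog_arm:
  increments:
    - {"dp": [0, 0.12, -0.08], "twist": [0, 0, 0]}
    - {"dp": [0, 0.12, -0.08], "twist": [0, 0, 0]}
    - {"dp": [0, 0.12, -0.08], "twist": [0, 0, 0]}

```text
t: 5.45
position: [0.6197, 0.3109, 0.1424]
orientation: [-0.17, 3.137, -0.001]
force: [1.8, -0.6, -3.9]
gripper_width: 0.207
gripper_force: 30.1
```

Request:
jog_arm:
  increments:
    - {"dp": [0, 0.14, -0.05], "twist": [0, 0, 0]}
    - {"dp": [0, 0.14, -0.05], "twist": [0, 0, 0]}
    - {"dp": [0, 0.14, -0.05], "twist": [0, 0, 0]}

```text
t: 5.75
position: [0.6184, 0.3237, 0.1467]
orientation: [-0.171, 3.137, -0.001]
force: [3.6, -1.2, -7.7]
gripper_width: 0.21
gripper_force: 30.3
```

Request:
jog_arm:
  increments:
    - {"dp": [0, 0.15, -0.01], "twist": [0, 0, 0]}
    - {"dp": [0, 0.15, -0.01], "twist": [0, 0, 0]}
    - {"dp": [0, 0.15, -0.01], "twist": [0, 0, 0]}

```text
t: 6.05
position: [0.6171, 0.3363, 0.1473]
orientation: [-0.17, 3.137, -0.002]
force: [5.6, -3.8, -8.2]
gripper_width: 0.209
gripper_force: 30.3
```

Request:
jog_arm:
  increments:
    - {"dp": [-0.02, 0.14, 0.05], "twist": [0, 0, 0]}
    - {"dp": [-0.02, 0.14, 0.04], "twist": [0, 0, 0]}
    - {"dp": [-0.02, 0.14, 0.04], "twist": [0, 0, 0]}

```text
t: 6.35
position: [0.616, 0.3498, 0.1439]
orientation: [0.171, -3.134, 0.001]
force: [-3.1, -5.1, 0.8]
gripper_width: 0.208
gripper_force: 29.8
```

Request:
jog_arm:
  increments:
    - {"dp": [0, 0.13, 0.06], "twist": [0, 0, 0]}
    - {"dp": [0, 0.13, 0.06], "twist": [0, 0, 0]}
    - {"dp": [0, 0.13, 0.06], "twist": [0, 0, 0]}

```text
t: 6.65
position: [0.6149, 0.3607, 0.1383]
orientation: [0.171, -3.135, 0.003]
force: [-1.6, -7.1, -0.9]
gripper_width: 0.21
gripper_force: 29.8
```

Request:
jog_arm:
  increments:
    - {"dp": [0, 0.11, 0.1], "twist": [0, 0, 0]}
    - {"dp": [0, 0.11, 0.1], "twist": [0, 0, 0]}
    - {"dp": [0, 0.11, 0.1], "twist": [0, 0, 0]}

```text
t: 6.95
position: [0.614, 0.3703, 0.1295]
orientation: [0.17, -3.135, 0.003]
force: [-2.8, -7.9, 3.4]
gripper_width: 0.209
gripper_force: 29.7
```

Request:
jog_arm:
  increments:
    - {"dp": [0, 0.08, 0.12], "twist": [0, 0, 0]}
    - {"dp": [0, 0.08, 0.12], "twist": [0, 0, 0]}
    - {"dp": [0, 0.08, 0.12], "twist": [0, 0, 0]}

```text
t: 7.25
position: [0.6134, 0.3773, 0.119]
orientation: [0.17, -3.135, 0.004]
force: [-2.6, -8.3, 4.5]
gripper_width: 0.208
gripper_force: 29.5
```

Request:
jog_arm:
  increments:
    - {"dp": [0, 0.03, 0.14], "twist": [0, 0, 0]}
    - {"dp": [0, 0.04, 0.14], "twist": [0, 0, 0]}
    - {"dp": [0, 0.04, 0.14], "twist": [0, 0, 0]}

```text
t: 7.55
position: [0.6129, 0.3814, 0.107]
orientation: [0.171, -3.135, 0.002]
force: [-3.6, -7.7, 7.4]
gripper_width: 0.207
gripper_force: 29.4
```

Request:
jog_arm:
  increments:
    - {"dp": [0, 0.01, 0.15], "twist": [0, 0, 0]}
    - {"dp": [0, 0.01, 0.15], "twist": [0, 0, 0]}
    - {"dp": [0, 0.01, 0.15], "twist": [0, 0, 0]}

```text
t: 7.85
position: [0.6129, 0.3824, 0.0939]
orientation: [0.171, -3.135, 0.001]
force: [-5.3, -8.9, 9.5]
gripper_width: 0.209
gripper_force: 29.2
```

Request:
jog_arm:
  increments:
    - {"dp": [0, -0.03, 0.14], "twist": [0, 0, 0]}
    - {"dp": [0, -0.03, 0.14], "twist": [0, 0, 0]}
    - {"dp": [0, -0.03, 0.14], "twist": [0, 0, 0]}

```text
t: 8.15
position: [0.6131, 0.3803, 0.0818]
orientation: [0.171, -3.136, -0.0]
force: [-6.2, -6.0, 12.4]
gripper_width: 0.207
gripper_force: 29.0
```

Request:
jog_arm:
  increments:
    - {"dp": [0, -0.06, 0.13], "twist": [0, 0, 0]}
    - {"dp": [0, -0.06, 0.13], "twist": [0, 0, 0]}
    - {"dp": [0, -0.06, 0.13], "twist": [0, 0, 0]}

```text
t: 8.45
position: [0.6136, 0.3754, 0.0706]
orientation: [0.171, -3.136, -0.001]
force: [-7.6, -7.2, 16.6]
gripper_width: 0.206
gripper_force: 28.7
```

Request:
jog_arm:
  increments:
    - {"dp": [0, -0.1, 0.11], "twist": [0, 0, 0]}
    - {"dp": [0, -0.1, 0.11], "twist": [0, 0, 0]}
    - {"dp": [0, -0.1, 0.11], "twist": [0, 0, 0]}

```text
t: 8.75
position: [0.6143, 0.3684, 0.0614]
orientation: [0.172, -3.136, -0.005]
force: [-8.4, -4.5, 17.9]
gripper_width: 0.208
gripper_force: 28.6
```

Request:
jog_arm:
  increments:
    - {"dp": [0, -0.12, 0.08], "twist": [0, 0, 0]}
    - {"dp": [0, -0.12, 0.08], "twist": [0, 0, 0]}
    - {"dp": [0, -0.12, 0.08], "twist": [0, 0, 0]}

```text
t: 9.05
position: [0.6151, 0.36, 0.0545]
orientation: [0.174, -3.136, -0.01]
force: [-8.3, 0.5, 17.7]
gripper_width: 0.213
gripper_force: 28.6
```

```bash
cat > dat.txt <<'E'
.6197 .3109 .1424 1.8 -.6 -3.9
.6184 .3237 .1467 3.6 -1.2 -7.7
.6171 .3363 .1473 5.6 -3.8 -8.2
.616 .3498 .1439 -3.1 -5.1 .8
.6149 .3607 .1383 -1.6 -7.1 -.9
.614 .3703 .1295 -2.8 -7.9 3.4
.6134 .3773 .119 -2.6 -8.3 4.5
.6129 .3814 .107 -3.6 -7.7 7.4
.6129 .3824 .0939 -5.3 -8.9 9.5
.6131 .3803 .0818 -6.2 -6 12.4
.6136 .3754 .0706 -7.6 -7.2 16.6
.6143 .3684 .0614 -8.4 -4.5 17.9
.6151 .36 .0545 -8.3 .5 17.7
E
cat > fit.py <<'E'
from scipy.optimize import least_squares
import numpy as np
np.set_printoptions(precision=3,suppress=True,linewidth=150)
D=np.loadtxt("dat.txt"); dr=D[:,6] if D.shape[1]>6 else np.ones(len(D))
O=np.array([.4835,.319]);n=np.array([-.1078,.9942])
L=(D[:,:2]-O)@n; Z=D[:,2]+.019; FL=D[:,3:5]@n; FZ=D[:,5]
c=least_squares(lambda x:np.hypot(L-x[0],Z-x[1])-.05,[0,.115]); cx=c.x
cr=least_squares(lambda x:np.hypot(L-x[0],Z-x[1])-x[2],[0,.115,.05]).x
th=np.arctan2(L-cx[0],Z-cx[1])
t=np.c_[np.cos(th),-np.sin(th)]; r=np.c_[np.sin(th),np.cos(th)]; F=np.c_[FL,FZ]
T=-(F*t).sum(1)*.05; Fr=(F*r).sum(1)
print("ctr",cx,"free r",cr); print("th",np.degrees(th)); print("T",T); print("Fr",Fr)
# T = s*0.33 + G*sin(th-thd), thd: handle angle with weight straight down
s=slice(1,None)
for nm,f,x0 in(("drag fixed",lambda x:dr[s]*.33+x[0]*np.sin(th[s]-x[1])-T[s],[.2,0]),("drag free",lambda x:dr[s]*x[2]+x[0]*np.sin(th[s]-x[1])-T[s],[.2,0,.33])):
    q=least_squares(f,x0).x
    if q[0]<0:q[0]*=-1;q[1]+=np.pi
    print(nm,q,"thd deg",np.degrees(q[1])%360); 
    for G in(.17,.225,.28):
        b=least_squares(lambda x:dr[s]*.33+G*np.sin(th[s]-x[0])-T[s],[q[1]]); print("  G",G,np.degrees(b.x[0])%360,"cost",b.cost)
E
python3 fit.py
```

```text
ctr [-0.001  0.116] free r [-0.001  0.116  0.051]
th [-25.848 -10.407   4.025  20.01   34.169  49.219  63.795  78.427  93.561 107.67  121.674 134.876 147.269]
T [0.121 0.147 0.19  0.236 0.26  0.375 0.378 0.435 0.448 0.51  0.54  0.508 0.537]
Fr [ -3.165  -7.288  -8.487  -0.869  -4.612  -3.498  -5.165  -5.635  -8.851  -8.811 -14.111 -15.158 -14.137]
drag fixed [0.202 0.84 ] thd deg 48.10913637431653
  G 0.17 47.76383157526728 cost 0.005035548654650474
  G 0.225 48.353549425870824 cost 0.003512823988394399
  G 0.28 48.93792522841375 cost 0.019990652028755097
drag free [0.205 0.803 0.324] thd deg 46.01333421904978
  G 0.17 47.763835403514236 cost 0.005035548654632104
  G 0.225 48.3535505108841 cost 0.0035128239883922235
  G 0.28 48.93793679037905 cost 0.01999065202834026
```

Request:
jog_arm:
  increments:
    - {"dp": [0.04, 0.12, -0.1], "twist": [0, 0, 0]}
    - {"dp": [0.02, 0.12, -0.09], "twist": [0, 0, 0]}
    - {"dp": [0, 0.12, -0.09], "twist": [0, 0, 0]}

```text
t: 9.35
position: [0.6144, 0.366, 0.0601]
orientation: [-0.171, 3.135, 0.001]
force: [3.0, -1.9, -0.9]
gripper_width: 0.211
gripper_force: 29.9
```

Request:
jog_arm:
  increments:
    - {"dp": [0, 0.1, -0.11], "twist": [0, 0, 0]}
    - {"dp": [0, 0.1, -0.11], "twist": [0, 0, 0]}
    - {"dp": [0, 0.1, -0.11], "twist": [0, 0, 0]}

```text
t: 9.65
position: [0.6135, 0.3743, 0.0699]
orientation: [-0.17, 3.136, -0.0]
force: [4.1, -3.0, -1.6]
gripper_width: 0.209
gripper_force: 29.9
```

Request:
jog_arm:
  increments:
    - {"dp": [0, 0.06, -0.13], "twist": [0, 0, 0]}
    - {"dp": [0, 0.06, -0.13], "twist": [0, 0, 0]}
    - {"dp": [0, 0.06, -0.13], "twist": [0, 0, 0]}

```text
t: 9.95
position: [0.613, 0.3798, 0.0816]
orientation: [-0.17, 3.135, 0.0]
force: [4.7, -2.1, -2.2]
gripper_width: 0.208
gripper_force: 30.0
```

Request:
jog_arm:
  increments:
    - {"dp": [0, 0.03, -0.14], "twist": [0, 0, 0]}
    - {"dp": [0, 0.03, -0.14], "twist": [0, 0, 0]}
    - {"dp": [0, 0.03, -0.14], "twist": [0, 0, 0]}

```text
t: 10.25
position: [0.6128, 0.3821, 0.094]
orientation: [-0.17, 3.135, -0.0]
force: [6.2, -2.0, -3.6]
gripper_width: 0.209
gripper_force: 30.0
```

Request:
jog_arm:
  increments:
    - {"dp": [0, -0.01, -0.15], "twist": [0, 0, 0]}
    - {"dp": [0, -0.01, -0.15], "twist": [0, 0, 0]}
    - {"dp": [0, -0.01, -0.15], "twist": [0, 0, 0]}

```text
t: 10.55
position: [0.6128, 0.3813, 0.1073]
orientation: [-0.17, 3.135, -0.0]
force: [6.1, -1.7, -5.9]
gripper_width: 0.208
gripper_force: 30.1
```

Request:
jog_arm:
  increments:
    - {"dp": [0, -0.05, -0.14], "twist": [0, 0, 0]}
    - {"dp": [0, -0.05, -0.14], "twist": [0, 0, 0]}
    - {"dp": [0, -0.05, -0.14], "twist": [0, 0, 0]}

```text
t: 10.85
position: [0.6133, 0.3769, 0.1197]
orientation: [-0.17, 3.135, 0.0]
force: [7.3, -0.8, -6.9]
gripper_width: 0.209
gripper_force: 30.2
```

Request:
jog_arm:
  increments:
    - {"dp": [0, -0.08, -0.12], "twist": [0, 0, 0]}
    - {"dp": [0, -0.08, -0.12], "twist": [0, 0, 0]}
    - {"dp": [0, -0.08, -0.12], "twist": [0, 0, 0]}

```text
t: 11.15
position: [0.6139, 0.37, 0.1302]
orientation: [-0.171, 3.136, 0.001]
force: [7.7, 1.2, -9.8]
gripper_width: 0.207
gripper_force: 30.3
```

```bash
sed -i 's/$/ 1/' dat.txt; cat >> dat.txt <<'E'
.6144 .366 .0601 3 -1.9 -.9 -1
.6135 .3743 .0699 4.1 -3 -1.6 -1
.613 .3798 .0816 4.7 -2.1 -2.2 -1
.6128 .3821 .094 6.2 -2 -3.6 -1
.6128 .3813 .1073 6.1 -1.7 -5.9 -1
.6133 .3769 .1197 7.3 -.8 -6.9 -1
.6139 .37 .1302 7.7 1.2 -9.8 -1
E
python3 fit.py; python3 -c "
from cell import robot
robot.camera('wrist');robot.camera('wrist');s=robot.state();print(s['t'],s['position'],s['force'],s['dq'],s['gripper_force'])"
```

```text
ctr [-0.001  0.116] free r [-0.001  0.116  0.05 ]
th [-25.741 -10.28    4.163  20.152  34.303  49.336  63.888  78.489  93.588 107.662 121.632 134.805 147.174 137.808 122.97  108.051  93.493  78.132
  62.971  48.514]
T [ 0.12   0.146  0.189  0.236  0.259  0.375  0.377  0.435  0.448  0.51   0.54   0.509  0.538 -0.112 -0.16  -0.145 -0.188 -0.265 -0.271 -0.379]
Fr [ -3.17   -7.294  -8.496  -0.881  -4.624  -3.513  -5.177  -5.644  -8.855  -8.809 -14.103 -15.146 -14.119  -0.819  -2.002  -1.785  -2.432  -3.511
  -4.545  -6.22 ]
drag fixed [0.203 0.883] thd deg 50.58705771600446
  G 0.17 48.54083216564177 cost 0.00885526712645002
  G 0.225 51.921114685965236 cost 0.006190284578841129
  G 0.28 55.06048757602543 cost 0.029830278381680515
drag free [0.204 0.892 0.335] thd deg 51.106934056581494
  G 0.17 48.54084865928763 cost 0.008855267126575497
  G 0.225 51.921144327396966 cost 0.006190284578586702
  G 0.28 55.06050887032741 cost 0.029830278381013205
11.25 [0.61394747 0.36954672 0.13055831] [ 6.9869473  -0.21640083 -4.39333496] [-0.00131646  0.00203705 -0.00052959 -0.00104909  0.00450726 -0.00060258
 -0.00315528] 30.06123125553131
```

The forward and reverse sweeps agree: the heavy side is straight down with the handle at about 50°. The handle is held at 48° with a 30 N grip and nothing is moving.

```bash
python3 -c "
from cell import robot
print(robot.finish_job())"
```

```text
the job is handed in; nothing more can be done
None
```

I turned the left drum (the one by the middle-sized bottle) about half a turn, found its heavy side, and handed the job in with that side within a few degrees of straight down by the force fit, the arm still gripping the handle at 30 N and the drum still; the other drums, the bottle, the bowl and the can were not touched.

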